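# Square the cut-off saw and lock it

## Robot

A 7-joint arm with a two-finger parallel gripper is mounted at the origin on the work surface. World frame = base frame: x ahead of the robot, y to its left, z up, the work surface at z = 0. Lengths are in m, angles in rad, forces in N, time in s.
With the tool pointing down it reaches from about 0.425 to 0.925 m from the base axis. Payload 6.8 kg.
Tool frame: the origin (TCP) lies at the very end of the fingers, on their centre line; the grasp point (between the pads) lies 19 mm behind it; z points along the fingers, y is the line along which they close (so a half turn about z gives the same grasp; the last joint's range is limited). The gripper opens to 85 mm and grips with 20 to 120 N. Pads are 22 mm wide; open, the fingers measure 114 mm over their backs; the gripper's body (76 mm by 85 mm) begins 54 mm behind the grasp point. The pads swing forward as they close: fully open they stand 13 mm farther back than shut.
Start: joints at [1.232, 0.477, 0.022, 1.555, -0.011, 1.109, -0.083], TCP at [0.154, -0.657, 0.231] pointing down, gripper open.
Joint ranges: [-2.96, 2.96], [-0.34, 2.1], [-1.41, 1.46], [0.24, 2.44], [-1.37, 4.51], [0.17, 1.92], [-2.96, 2.96]. Speed limits (rad/s): [2.39, 2.39, 3.14, 3.14, 3.14, 3.14, 3.14].

## Interface

Orientations are given as a unit quaternion [w, x, y, z].
In Python, from station import get_obs, read_camera, hand_in gives the robot as it stands.
- The arm moves only by the tool arm_command, never from a script. Its argument "commands" is one flat list of numbers, 7 for each row, row after row: the shift along the tool's x, y, z in m, then the turn, a rotation vector about the tool's x, y, z in degrees, then the opening, from 0 (shut) to 1 (fully open). In form: [tx, ty, tz, rx, ry, rz, fingers, tx, ty, tz, rx, ry, rz, fingers, ...]. A call has 1 to 8 rows; each row is the pose to reach, as a shift and turn from the pose commanded when the call began, along the tool's axes at that moment; what a row does not reach only later rows make up. A row lasts 1/10 s, in which the tool goes at most 50 mm and 8.59 degrees, less where a joint would pass 70% of its speed; a pose out of reach is approached as far as the arm can. A call with a gripper value outside its range is refused whole. The fingers move at their own pace and stop on an object; "force" is the grip in N (left out, the last holds). Time passes only in rows, so rows that repeat a pose let the fingers close. It gives the time, the measured TCP pose, the force, the opening and the grip force at its end, in the units of the state.
- get_obs(): the state, without advancing time (a new reading comes with each control period).
- read_camera(name): name is "scene" or "top" or "wrist"; returns a dict with "img" (420x560x3 uint8, red, green, blue), "camera_matrix" (3x3 intrinsics, pixels), "k1" (the pictures are not rectified: a ray, as slopes to the right and down, at radius r is drawn at 1 + k1 r^2 times it, then the intrinsics apply), "pose" (4x4, takes a point from camera to world coordinates). Camera axes: x right, y down, z forward; pixel columns grow to the right and rows downward; lengths in m; the calibration is good to about 2 mm. A picture is of the moment at which its call begins. There is no depth.
- hand_in(): hands the job in; it is judged then, once.
The state is a dict: "t": time; "q": joint angles; "joint_vel": joint speeds; "joint_torque": joint torques, N m; "eef_pos": TCP position; "tool_rot": TCP orientation; "contact_force": force on the tool from outside, world axes, zero at the start; "torque": the same for the moment, N m; "gripper_width": opening from 0.0 (shut) to 1.0 (fully open); "grasp_force": force on a finger pad.
Only numpy, scipy, OpenCV 4.12 (cv2) and the standard library are available. Lean on these libraries where they do the work, as an engineer would, in place of code of your own. Each camera call takes 0.05 s, during which the arm holds its last target. There are 200 camera calls.

## Task

The next job is trimming golf shafts, so square up the cut-off saw: with shut fingers against the side of its control arm, push the arm round until the pointer stands on the zero mark, the longest mark in the middle of the scale. Then press the lock paddle on top of the arm's grip fully down with the fingertips and leave the saw. Push and press only, never take the arm's grip between the fingers; lock it only once the pointer is on zero, and leave the other things on the bench where they lie.

Things in the scene. Friction and masses are not known exactly. Their poses are not given: they have to be found in the camera images.
- saw: Base of a compact cut-off (mitre) saw, bolted down: cast wings 400 mm across, fence 103 mm high, and in front a flat steel scale plate curved round the swivel axis (126 to 162 mm from it, top 43 mm above the bench). Origin on the vertical swivel axis at bench level, z up; its -x axis points out to the front through the zero mark, y runs along the fence.
- zero_mark (a point): Outer end of the zero mark, 158 mm in front of the swivel axis, 43.5 mm above the bench. The plate has a mark every 5 degrees from -50 to +50, longer ones every 15; the zero mark in the middle is the longest (30 mm) and thickest (3 mm).
- turntable (a joint): Swing of the turntable with control arm and saw head, rad. 0: pointer on the zero mark, arm straight along the base's -x axis. Positive is anticlockwise seen from above. Travel -0.75 to 0.75, no click stops; starts on the positive side. Friction of about 1.1 N m (5 N at the grip) holds it where it is left; it neither springs back nor coasts.
- pointer_tip (a point): Tip of the small black wedge-shaped pointer on top of the control arm (20 mm long, 20 mm wide at its root), lying over the scale plate, 153 mm from the swivel axis, 46.5 mm above the bench. It points inwards, at the marks.
- grip (a point): Centre of the black hand grip ending the control arm, 219 mm from the swivel axis, 39 mm above the bench. Axes turn with the arm: -x outwards, y across, z up. The grip is 86 mm long (176 to 262 mm from the axis), 46 mm wide with flat upright sides, 18 to 60 mm above the bench; both sides are clear. The saw head, up to 450 mm high, reaches at most 60 mm in front of the axis.
- lock (a joint): Lock paddle on top of the grip, rad. 0: up (free, as it starts), sloping up outwards at 15 degrees; 0.26: pressed fully down, level, against its stop (locked). It stays where it is left; about 5 N straight down on its outer end moves it.
- lock_pad (a point): Middle of the ribbed outer end of the lock paddle, on its top face, 36 mm out from the paddle's pivot (182 mm from the swivel axis, 65 mm above the bench). The paddle is a bare steel plate 46 x 26 x 7 mm; while up, this point is about 79 mm above the bench and its outer end 81 mm. Pressing fully down lowers this point by about 9 mm.
- tape: Roll of masking tape lying flat, 100 mm across, 25 mm high, hole 76 mm; in front of the saw, off to one side. Origin under its centre. Leave it.
- jar: Jar of ferrules, 56 mm across, 65 mm high, near the tape, to one side of the saw's front. Origin under its centre. Leave it.
- sleeve: Paper sleeve of golf balls, 45 x 135 x 45 mm, lying in front of the control arm's swing. Origin under its centre, long along its y. Leave it.
- sprayer: White spray bottle, 76 mm across, 213 mm high. Origin under its centre. Leave it.
- iron_head: Steel head of an iron club, lying, about 80 x 120 x 16 mm. Origin on the bench under the blade. Leave it.
- golf_grip: Black rubber golf grip lying along its x axis, 265 mm long, 32 mm thick at its butt. Origin on the bench under its middle. Leave it.
- screwdriver: Screwdriver lying on the bench along its x axis. Leave it.

How it is judged:
On the way, in this order (a step that is already met when the one before it is completed fails the run):
1. the pointer stands on the zero mark, lock still up (value of joint turntable between -0.03 and 0.03 rad and value of joint lock below 0.1 rad), for 0.2 s.
2. the lock paddle is pressed fully down (value of joint turntable between -0.03 and 0.03 rad and value of joint lock above 0.21 rad), for 0.2 s.
At the end, for the whole second after the job is handed in: the pointer stands on the zero mark (swing within 0.03 rad, about 5 mm at the pointer), the saw is still and the lock paddle is down (0.21 rad or more of 0.26) (all of step 2 and velocity of joint turntable between -0.02 and 0.02 rad/s); the robot touches nothing.
It fails at once if the lock is pressed while the pointer is off the zero mark (value of joint lock above 0.14 rad and (value of joint turntable above 0.04 rad or value of joint turntable below -0.04 rad)).
It fails at once if the control arm's grip is taken between the fingers (x of the grasp point in the frame of grip between -0.045 and 0.045 m and y of the grasp point in the frame of grip between -0.012 and 0.012 m and z of the grasp point in the frame of grip between -0.04 and 0.017 m).
It fails at once if another thing on the bench is lifted, carried or pushed away (distance of any of tape, jar, sleeve, sprayer, iron_head, golf_grip, screwdriver from where it was at the start of the episode above 0.03 m).
It also fails if it takes over 45 s, if anything falls off the work surface, if the arm or the gripper's body presses on something with over 40 N, if the wrist force passes 120 N, or if a joint passes its speed limit or range.

## Working session

There is one attempt and no reset: what is moved stays moved. The work goes in short steps, Python scripts to look and compute and a tool call to move; the robot and the scene stay as the last step left them, time stands still between calls to the robot, and variables do not carry over. Pictures are saved under pics/ and viewed, at most 10 in all, crops included, and the job is handed in when it is done.

Besides the shell and the picture viewer there is one more tool, called after "Emit:" as name(argument=value, ...) on one line, values as JSON. arm_command: Moves the arm, as the interface text tells. Its arguments: {"type":"object","properties":{"commands":{"type":"array","items":{"type":"number"}},"force":{"type":"number"}},"required":["commands"]}

```bash
mkdir -p pics; cat > h.py <<'E'
import numpy as np, cv2, json
from station import get_obs, read_camera, hand_in
def snap(name, fn):
    c=read_camera(name); cv2.imwrite('pics/'+fn+'.png',c['img'][:,:,::-1])
    np.savez('pics/'+fn+'.npz',K=c['camera_matrix'],k1=c['k1'],pose=c['pose'],img=c['img']); return c
def dist(c): return np.array([float(c['k1']),0,0,0,0])
def pt(c,uv,z):
    r=cv2.undistortPoints(np.array([[uv]],float),np.array(c['K']),dist(c))[0,0]
    P=c['pose']; d=P[:3,:3]@np.array([r[0],r[1],1]); o=P[:3,3]
    return o+d*(z-o[2])/d[2]
def proj(c,p):
    P=np.linalg.inv(c['pose']); q=P[:3,:3]@np.array(p)+P[:3,3]
    return cv2.projectPoints(q.reshape(1,1,3),np.zeros(3),np.zeros(3),np.array(c['K']),dist(c))[0][0,0]
def load(fn): return np.load('pics/'+fn+'.npz')
E
python3 - <<'E'
from h import *
print(get_obs())
a=snap('top','top0');b=snap('scene','scene0')
print(a['pose'],b['pose'])
E
```

```text
{'t': 0.0, 'q': array([ 1.23187853,  0.47781094,  0.02234281,  1.55645567, -0.01149789,
        1.1092972 , -0.08308127]), 'joint_vel': array([-0.00219716,  0.00022171,  0.00016189,  0.00094183, -0.000683  ,
       -0.00084298,  0.0002681 ]), 'joint_torque': array([-8.53833808e-05, -5.96443248e+01,  1.60786349e+00, -2.81198305e+01,
        1.24899988e-02,  9.34486248e-03,  2.72736764e-05]), 'eef_pos': array([ 0.15426891, -0.65652382,  0.23031673]), 'tool_rot': array([-9.04536874e-04,  9.93345143e-01,  1.15171948e-01, -1.75736240e-04]), 'contact_force': array([-0.07832064, -0.34741745, -0.2801725 ]), 'torque': array([ 0.00497558, -0.00517377, -0.00195862]), 'grasp_force': 0.0, 'gripper_width': 0.9995170747795854}
[[-0.01019809 -0.98469795  0.17397113  0.4362102 ]
 [-0.99966197  0.00587864 -0.02532581 -0.10040912]
 [ 0.02391557 -0.17417059 -0.98442504  1.08546701]
 [ 0.          0.          0.          1.        ]] [[ 0.42889323  0.67873065 -0.59613363  1.48123738]
 [ 0.90333786 -0.31815277  0.28767955 -0.53369022]
 [ 0.00559537 -0.66189389 -0.74957666  1.20230483]
 [ 0.          0.          0.          1.        ]]
```

View pics/top0.png

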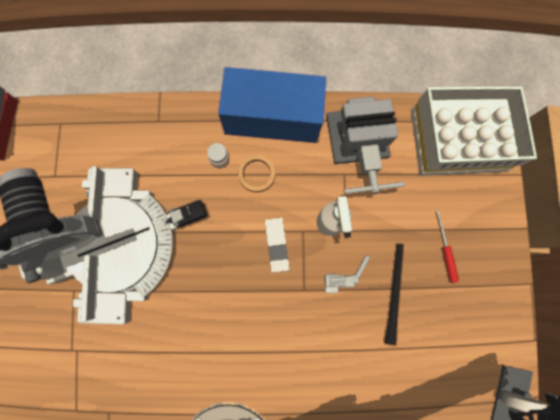

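View pics/scene0.png

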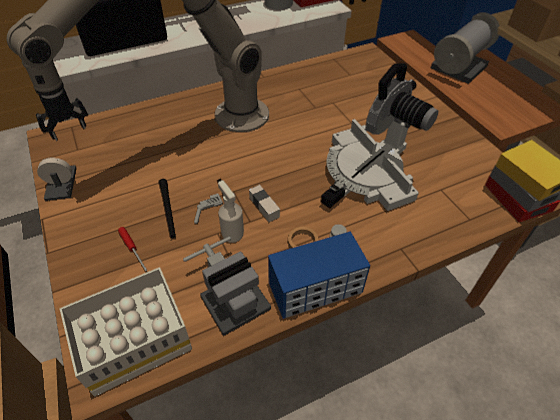

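The top view shows the saw at left: its axis is near (115,243), its front faces image right (world -y), and the grip is near (190,213). The tape (257,173), jar (218,155) and sleeve (277,245) lie to the right and above. Next I'll enlarge the saw.

```bash
python3 - <<'E'
from h import *
c=load('top0'); im=c['img'][160:330,70:240,::-1]
cv2.imwrite('pics/crop0.png',cv2.resize(im,(595,595),interpolation=cv2.INTER_CUBIC))
E
```

```text
(no output)
```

View pics/crop0.png

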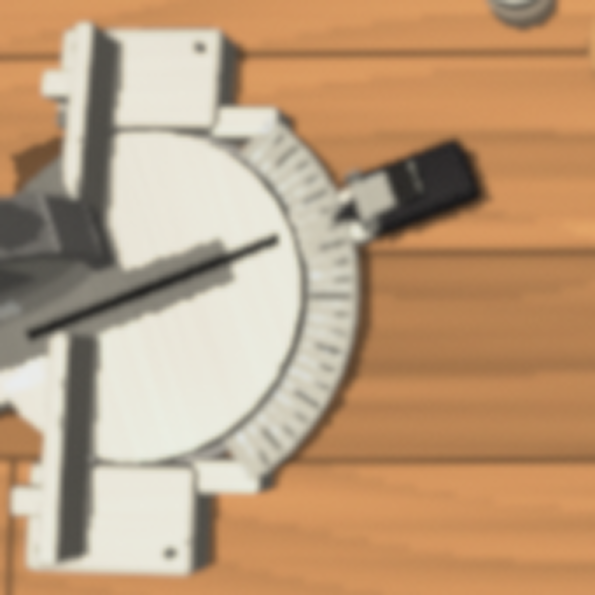

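```bash
cat >> h.py <<'E'
def cr(c,u,v,z): return pt(c,((u+.5)/3.5-.5+70,(v+.5)/3.5-.5+160),z)
E
python3 - <<'E'
from h import *
from scipy.optimize import least_squares
c=load('top0')
def fit(pts,R):
    P=np.array([cr(c,u,v,.043)[:2] for u,v in pts])
    s=least_squares(lambda x:np.hypot(*(P-x[:2]).T)-x[2],[.5,.2,R]); s2=least_squares(lambda x:np.hypot(*(P-x[:2]).T)-R,[.5,.2])
    print('fit',s.x,s2.x,np.round(s2.fun*1e3,1)); return s2.x
o=fit([(358,290),(347,362),(314,430),(270,480),(337,190)],.162)
i=fit([(304,290),(290,215),(282,370),(240,430),(225,155)],.126)
A=(o+i)/2
print('A',A)
print('zero',cr(c,350,296,.0435),cr(c,308,296,.0435))
for z in (.035,.043): # wings
    a=cr(c,222,32,z)[:2];b=cr(c,192,572,z)[:2]; d=b-a; print('wing',np.linalg.norm(d),np.degrees(np.arctan2(d[1],d[0])),(a+b)/2)
print('tip',cr(c,335,219,.0465))
g=[(460,140),(484,190)]; 
for p in g: print('gripend',cr(c,*p,.06))
for n,p,z in [('tape',(257,173),.025),('jar',(218,150),.065),('sleeveT',(276,219),.045),('sleeveB',(279,270),.045)]: print(n,pt(c,p,z))
for nm,q in [('tip',cr(c,335,219,.0465)),('zero',cr(c,330,296,.0435)),('g',(cr(c,460,140,.06)+cr(c,484,190,.06))/2)]:
    d=q[:2]-A; print(nm,np.hypot(*d),np.degrees(np.arctan2(d[1],d[0])))
E
```

```text
fit [0.52627336 0.32082883 0.17730849] [0.52288647 0.30413075] [-1.3 -1.5 -0.5  2.2  2.2]
fit [0.5248867  0.30587011 0.12270766] [0.52453743 0.30986168] [ 0.2  3.  -2.4  0.6 -2.3]
A [0.52371195 0.30699621]
zero [0.52564919 0.14928395 0.0435    ] [0.52571511 0.18047874 0.0435    ]
wing 0.4037182932362218 179.33067880130565 [0.52727971 0.26057653]
wing 0.4006437118154005 179.33067880130565 [0.52658615 0.25782738]
tip [0.58229816 0.1615641  0.0465    ]
gripend [0.63843451 0.06785447 0.06      ]
gripend [0.60119317 0.0494738  0.06      ]
tape [ 0.71739913 -0.07502863  0.025     ]
jar [0.76954549 0.02602248 0.065     ]
sleeveT [ 0.58927097 -0.12441059  0.045     ]
sleeveB [ 0.45849724 -0.13073168  0.045     ]
tip 0.15678916729313266 -68.0583364155168
zero 0.1428890056667963 -89.20954440569507
g 0.2662787897720476 -68.84408801875365
```

```bash
cat >> h.py <<'E'
from scipy.spatial.transform import Rotation as R
def cmd(p,yaw=0.):
    o=get_obs(); w=o['tool_rot']; r=R.from_quat([w[1],w[2],w[3],w[0]])
    t=R.from_euler('z',yaw,degrees=True)*R.from_euler('x',180,degrees=True)
    print('t',round(o['t'],2),'q',np.round(o['q'],2),'p',np.round(o['eef_pos'],4),'F',np.round(o['contact_force'],1))
    print('shift',np.round(r.inv().apply(np.array(p)-o['eef_pos']),4),'rot',np.round((r.inv()*t).as_rotvec(degrees=True),2))
E
python3 - <<'E'
from h import *
cmd([.37,-.32,.28])
E
```

```text
t 0.1 q [ 1.23  0.48  0.02  1.56 -0.01  1.11 -0.08] p [ 0.1543 -0.6566  0.2304] F [ 0.  -0.1  0. ]
shift [ 0.287  -0.2784 -0.0492] rot [-0.1   0.02 13.22]
```

Emit:
arm_command(commands=[0.05,-0.045,-0.03,0,0,4,0,0.1,-0.09,-0.05,0,0,8,0,0.145,-0.135,-0.05,0,0,13.2,0,0.19,-0.18,-0.05,0,0,13.2,0,0.235,-0.225,-0.05,0,0,13.2,0,0.287,-0.278,-0.05,0,0,13.2,0,0.287,-0.278,-0.05,0,0,13.2,0,0.287,-0.278,-0.05,0,0,13.2,0])

```text
t: 0.9
eef_pos: [0.367, -0.3249, 0.2811]
tool_rot: [0.0, 1.0, 0.0, -0.0]
contact_force: [1.0, -0.5, -0.4]
gripper_width: -0.001
grasp_force: 0.0
```

```bash
python3 - <<'E'
from h import *
cmd([.662,.113,.2])
E
```

```text
t 0.9 q [ 0.72  0.13 -0.14  1.92  0.02  1.1  -0.99] p [ 0.367  -0.3249  0.2811] F [ 1.  -0.5 -0.4]
shift [ 0.2952 -0.4378  0.081 ] rot [0.   0.01 0.02]
```

Emit:
arm_command(commands=[0.025,-0.043,0,0,0,0,0,0.05,-0.086,0,0,0,0,0,0.075,-0.129,0,0,0,0,0,0.1,-0.172,0,0,0,0,0,0.125,-0.215,0,0,0,0,0,0.15,-0.258,0,0,0,0,0,0.175,-0.301,0,0,0,0,0,0.2,-0.33,0,0,0,0,0])

```text
t: 1.7
eef_pos: [0.5667, 0.007, 0.2811]
tool_rot: [-0.0, 1.0, 0.002, -0.0]
contact_force: [-0.1, -0.3, 0.6]
gripper_width: 0.001
grasp_force: 0.0
```

Emit:
arm_command(commands=[0.025,-0.04,0,0,0,0,0,0.06,-0.07,0,0,0,0,0,0.092,-0.1,0,0,0,0,0,0.092,-0.103,0.04,0,0,0,0,0.092,-0.103,0.08,0,0,0,0,0.092,-0.103,0.08,0,0,0,0,0.092,-0.103,0.08,0,0,0,0])

```text
t: 2.4
eef_pos: [0.658, 0.1059, 0.2011]
tool_rot: [0.0, 1.0, 0.0, -0.001]
contact_force: [0.7, -0.2, 1.1]
gripper_width: 0.001
grasp_force: 0.0
```

```bash
python3 - <<'E'
from h import *
cmd([.662,.113,.035])
c=snap('wrist','w1')
E
```

```text
t 2.4 q [ 0.03  0.52 -0.41  1.58  0.23  1.08 -2.  ] p [0.658  0.1059 0.2011] F [ 0.7 -0.2  1.1]
shift [ 0.0043 -0.0072  0.1661] rot [0.02 0.1  0.01]
```

View pics/w1.png

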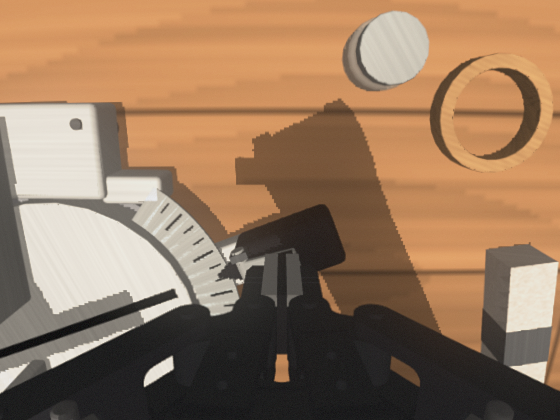

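The wrist view shows the grip's outer end with corners at (325,205) and (345,262). The fingertips are near (283,255), with the jar and tape well clear at upper right.

```bash
python3 - <<'E'
from h import *
c=load('w1')
for p in [(325,205),(345,262)]: print(pt(c,p,.06))
for p in [(237,229)]: print('side far corner',pt(c,p,.06))
print(proj(c,[.658,.1059,.2011]), proj(c,[.658,.113,.06]))
print('jar',pt(c,(394,47),.065))
E
```

```text
[0.6486084  0.07281059 0.06      ]
[0.60009514 0.05473958 0.06      ]
side far corner [0.62871604 0.14231365 0.06      ]
[284.25126042 274.56249514] [273.58184646 193.30275299]
jar [0.76427154 0.02861219 0.065     ]
```

Emit:
arm_command(commands=[0.008,0,0.04,0,0,0,0,0.008,0,0.08,0,0,0,0,0.008,0,0.12,0,0,0,0,0.008,0,0.15,0,0,0,0,0.008,0,0.166,0,0,0,0,0.008,0,0.166,0,0,0,0,0.008,0,0.166,0,0,0,0])

```text
t: 3.15
eef_pos: [0.668, 0.1066, 0.0375]
tool_rot: [-0.0, 1.0, 0.0, 0.002]
contact_force: [-0.2, -0.5, 0.7]
gripper_width: -0.001
grasp_force: 0.0
```

Emit:
arm_command(commands=[-0.012,0.003,0,0,0,0,0,-0.024,0.006,0,0,0,0,0,-0.036,0.009,0,0,0,0,0,-0.048,0.012,0,0,0,0,0,-0.06,0.015,0,0,0,0,0,-0.072,0.018,0,0,0,0,0,-0.084,0.02,0,0,0,0,0,-0.09,0.02,0,0,0,0,0])

```text
t: 3.95
eef_pos: [0.5807, 0.0848, 0.0392]
tool_rot: [0.0, 1.0, -0.001, 0.005]
contact_force: [6.3, -4.1, 1.2]
gripper_width: -0.001
grasp_force: 2.9
```

```bash
python3 - <<'E'
from h import *
cmd([.56,.086,.0375])
c=snap('top','t2'); im=c['img'][160:330,70:240,::-1]
cv2.imwrite('pics/crop2.png',cv2.resize(im,(595,595),interpolation=cv2.INTER_CUBIC))
E
```

```text
t 3.95 q [ 0.02  0.6  -0.36  1.9   0.32  0.69 -2.1 ] p [0.5807 0.0848 0.0392] F [ 6.3 -4.1  1.2]
shift [-0.0207 -0.0012  0.0014] rot [ 0.02 -0.56 -0.09]
```

View pics/crop2.png

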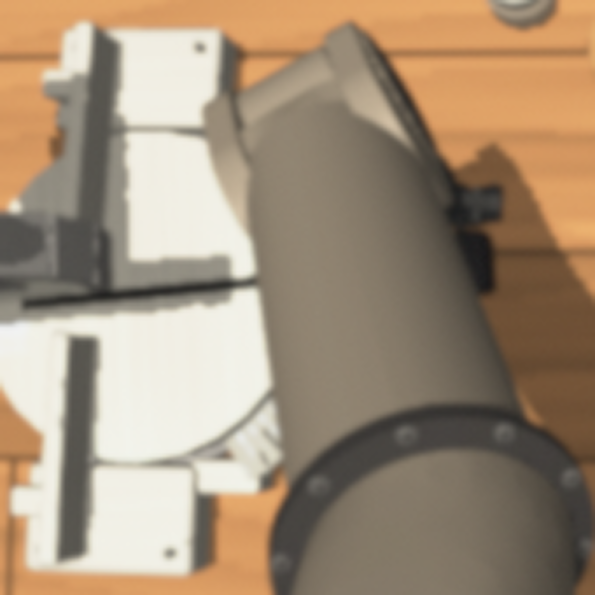

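The robot arm hides the scale from the top camera. The slot now slopes -5°, from (25,302) to (255,282), against -21° before. I'll use the wrist camera for the rest.

```bash
python3 - <<'E'
from h import *
c=snap('wrist','w2')
cv2.imwrite('pics/w2c.png',cv2.resize(c['img'][:,:,::-1],(800,600),interpolation=cv2.INTER_CUBIC))
E
```

```text
(no output)
```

View pics/w2c.png

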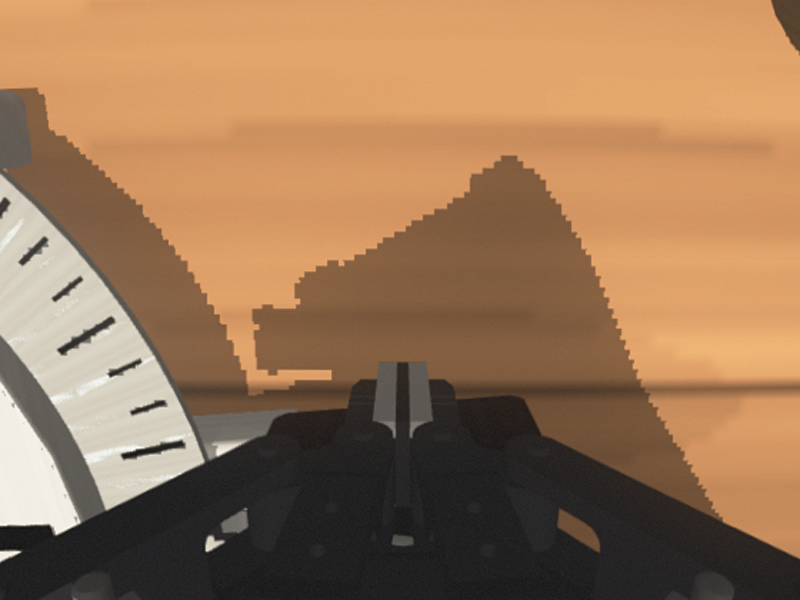

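```bash
python3 - <<'E'
from h import *
from scipy.optimize import least_squares
c=load('w2')
f=lambda u,v,z=.0435: pt(c,((u+.5)*.7-.5,(v+.5)*.7-.5),z)[:2]
E=[(45,239),(80,280),(115,319),(140,363),(165,402),(185,443)]
P=np.array([f(*e) for e in E]); print(np.round(P,4))
k=np.array([40,35,30,25,20,15])
def res(x): 
    a=np.radians(-90+x[2]+k); return (P-x[:2]-.158*np.c_[np.cos(a),np.sin(a)]).ravel()
s=least_squares(res,[.5255,.306,0]); print(s.x,np.round(s.fun*1e3,1))
# mark directions
for a,b in [((59,353),(115,319)),((122,458),(185,443))]:
    d=f(*b)-f(*a); print(np.hypot(*d),np.degrees(np.arctan2(d[1],d[0]))+90)
# grip outer edge / corner seen
for p in [(268,412),(296,412),(525,398),(541,433)]: print(p,f(*p,.06))
E
```

```text
[[0.6257 0.1815]
 [0.6144 0.1735]
 [0.6034 0.1653]
 [0.5905 0.1599]
 [0.5785 0.1543]
 [0.5653 0.15  ]]
[0.52407616 0.30264459 0.02489763] [-0.  -0.2 -0.3  0.2  0.2 -0.6 -0.5  0.5  0.3  0.1  0.3 -0. ]
0.020613309001574653 29.355008056595196
0.020597665195158037 15.196680848781824
(268, 412) [0.58422546 0.12015695]
(296, 412) [0.58426553 0.11309032]
(525, 398) [0.58805214 0.05591966]
(541, 433) [0.57822648 0.05116703]
```

The marks fit to within 0.6 mm, which puts the axis at (0.524, 0.303) and zero straight along -y. The final TCP x should therefore be about 0.558.

Emit:
arm_command(commands=[-0.004,0,0,0,0,0,0,-0.008,0,0,0,0,0,0,-0.012,0,0,0,0,0,0,-0.015,0,0,0,0,0,0,-0.017,0,0,0,0,0,0,-0.017,0,0,0,0,0,0,-0.017,0,0,0,0,0,0])

```text
t: 4.75
eef_pos: [0.5626, 0.0862, 0.0375]
tool_rot: [-0.0, 1.0, -0.0, 0.003]
contact_force: [5.0, -3.0, 2.9]
gripper_width: 0.003
grasp_force: 2.3
```

Emit:
arm_command(commands=[-0.002,0,0,0,0,0,0,-0.0035,0,0,0,0,0,0,-0.0035,0,0,0,0,0,0,-0.0035,0,0,0,0,0,0])

```text
t: 5.15
eef_pos: [0.5591, 0.0861, 0.0373]
tool_rot: [-0.0, 1.0, -0.0, 0.003]
contact_force: [4.6, -2.9, 1.4]
gripper_width: -0.001
grasp_force: 2.4
```

Emit:
arm_command(commands=[0.025,0,0,0,0,0,0,0.06,0,0,0,0,0,0,0.06,0,-0.05,0,0,0,0,0.06,0,-0.1,0,0,0,0,0.06,0.03,-0.15,0,0,0,0,0.06,0.08,-0.15,0,0,0,0,0.06,0.08,-0.15,0,0,0,0,0.06,0.08,-0.15,0,0,0,0])

```text
t: 5.95
eef_pos: [0.616, 0.0041, 0.1863]
tool_rot: [0.0, 1.0, -0.002, 0.001]
contact_force: [-0.5, 0.1, -0.5]
gripper_width: -0.0
grasp_force: 0.0
```

```bash
python3 - <<'E'
from h import *
cmd([.524,.118,.11])
c=snap('wrist','w3')
print([proj(c,p) for p in ([.524,.1496,.0465],[.524,.1446,.0435],[.524,.041,.06])])
E
```

```text
t 5.95 q [ 0.2   0.46 -0.41  1.73  0.21  1.   -1.86] p [0.616  0.0041 0.1863] F [-0.5  0.1 -0.5]
shift [-0.0925 -0.1137  0.0761] rot [ 0.04 -0.06 -0.2 ]Traceback (most recent call last):
  File "<stdin>", line 4, in <module>
  File "h.py", line 13, in proj
    return cv2.projectPoints(q.reshape(1,1,3),np.zeros(3),np.zeros(3),np.array(c['K']),dist(c))[0][0,0]
                                                                               ~^^^^^
KeyError: 'K'
```

View pics/w3.png

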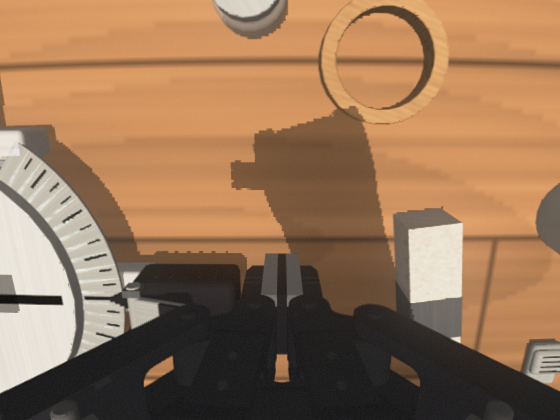

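The wrist view shows the slot at row 300, the zero mark near (95,298) and the pointer near (120,299), almost in line. I'll enlarge that area.

```bash
python3 - <<'E'
from h import *
c=load('w3')
print([np.round(proj(c,p),1) for p in ([.524,.1496,.0465],[.524,.1446,.0435],[.524,.041,.06])])
cv2.imwrite('pics/w3c.png',cv2.resize(c['img'][240:350,0:160,::-1],(800,550),interpolation=cv2.INTER_CUBIC))
E
```

```text
[array([112.3, 299.9]), array([119.4, 298.2]), array([237.4, 309. ])]
```

View pics/w3c.png

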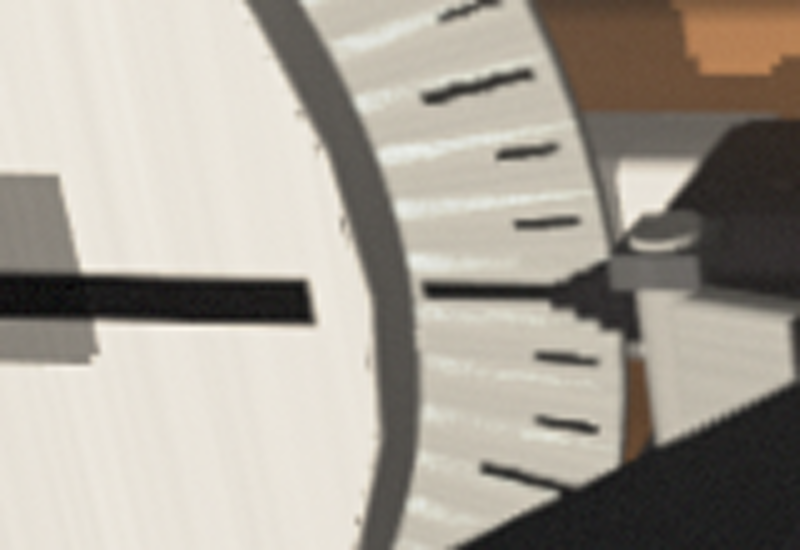

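The pointer tip at (555,294) sits on the zero mark line, which runs at about row 292, so the offset is under 1 mm. Now for the lock.

Emit:
arm_command(commands=[-0.03,-0.035,0,0,0,0,0,-0.06,-0.07,0,0,0,0,0,-0.092,-0.114,0,0,0,0,0,-0.092,-0.114,0.03,0,0,0,0,-0.092,-0.114,0.066,0,0,0,0,-0.092,-0.114,0.076,0,0,0,0,-0.092,-0.114,0.076,0,0,0,0,-0.092,-0.114,0.076,0,0,0,0])

```text
t: 6.8
eef_pos: [0.5244, 0.121, 0.11]
tool_rot: [-0.0, 1.0, 0.0, 0.0]
contact_force: [0.2, 0.7, 1.1]
gripper_width: 0.001
grasp_force: 0.0
```

```bash
python3 - <<'E'
from h import *
cmd([.524,.118,.08])
E
```

```text
t 6.8 q [ 0.01  0.44 -0.44  1.97  0.26  0.79 -2.15] p [0.5244 0.121  0.11  ] F [0.2 0.7 1.1]
shift [-0.0004  0.003   0.03  ] rot [-0.04 -0.04  0.05]
```

Emit:
arm_command(commands=[0,0.003,0.01,0,0,0,0,0,0.003,0.02,0,0,0,0,0,0.003,0.026,0,0,0,0,0,0.003,0.03,0,0,0,0,0,0.003,0.034,0,0,0,0,0,0.003,0.036,0,0,0,0,0,0.003,0.036,0,0,0,0])

```text
t: 7.5
eef_pos: [0.5237, 0.1172, 0.073]
tool_rot: [0.0, 1.0, 0.0, -0.0]
contact_force: [-0.1, 0.1, -0.3]
gripper_width: 0.001
grasp_force: 0.0
```

Emit:
arm_command(commands=[0,0,0.002,0,0,0,0,0,0,0.004,0,0,0,0,0,0,0.004,0,0,0,0])

```text
t: 7.8
eef_pos: [0.5242, 0.1164, 0.0706]
tool_rot: [0.001, 1.0, -0.0, 0.0]
contact_force: [-3.6, -3.1, 14.3]
gripper_width: 0.001
grasp_force: 6.8
```

Emit:
arm_command(commands=[0,0,0.002,0,0,0,0,0,0,0.004,0,0,0,0,0,0,0.004,0,0,0,0,0,0,0.004,0,0,0,0])

```text
t: 8.2
eef_pos: [0.5272, 0.1159, 0.0693]
tool_rot: [0.001, 1.0, -0.001, 0.003]
contact_force: [-4.5, -7.6, 32.8]
gripper_width: 0.002
grasp_force: 16.3
```

The paddle is stiff against something at z≈0.070, which is the expected stop height (79 - 9 mm), with 33 N on it. I'll lift straight up, back off and check.

Emit:
arm_command(commands=[0,0,-0.01,0,0,0,0,0,0,-0.04,0,0,0,0,0,0,-0.08,0,0,0,0,0.02,0.04,-0.12,0,0,0,0,0.05,0.08,-0.12,0,0,0,0,0.09,0.115,-0.12,0,0,0,0,0.09,0.115,-0.12,0,0,0,0,0.09,0.115,-0.12,0,0,0,0])

```text
t: 9.0
eef_pos: [0.6147, 0.0002, 0.1848]
tool_rot: [0.0, 1.0, -0.002, 0.0]
contact_force: [-0.8, 0.3, -0.5]
gripper_width: -0.003
grasp_force: 0.0
```

```bash
python3 - <<'E'
from h import *
cmd([.524,.118,.08])
c=snap('wrist','w4')
cv2.imwrite('pics/w4c.png',cv2.resize(c['img'][230:350,0:260,::-1],(800,369),interpolation=cv2.INTER_CUBIC))
E
```

```text
t 9.0 q [ 0.21  0.46 -0.41  1.73  0.21  1.   -1.85] p [6.147e-01 2.000e-04 1.848e-01] F [-0.8  0.3 -0.5]
shift [-0.0911 -0.1176  0.1048] rot [ 0.01 -0.   -0.2 ]
```

View pics/w4c.png

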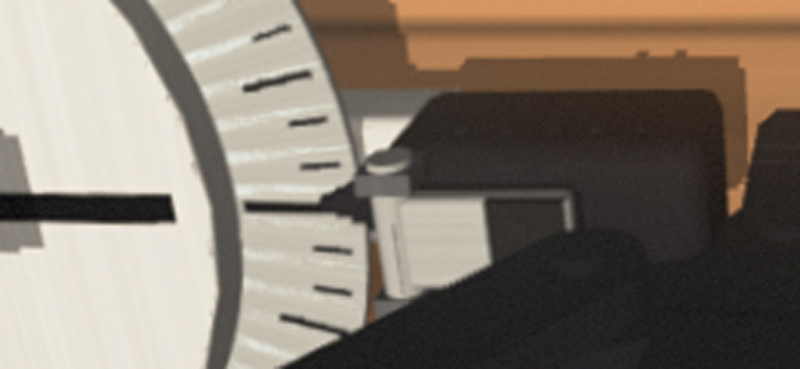

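```bash
python3 - <<'E'
from h import *
c=load('w4')
for a in (0,.05,.26):   # a = remaining upward slope
    out=[]
    for l in (10,36,41):
        p=[.537,.3026-.146-l*np.cos(a),.0700+l*np.sin(a)]
        q=proj(c,p); out.append(np.round([(q[0])*800/260,(q[1]-230)*369/120]).tolist())
    print(a,out)
E
```

```text
0 [[-2746300.0, -11888.0], [-131660584.0, 122475.0], [-194093152.0, 227664.0]]
0.05 [[9125983.0, 166068.0], [1038295.0, 13221.0], [966495.0, 12060.0]]
0.26 [[1607.0, -11.0], [768.0, -76.0], [737.0, -78.0]]
```

```bash
python3 - <<'E'
from h import *
for n in('w3','w4'):
    c=load(n); print(np.round(c['pose'],3)[:3], c['k1'])
    P=np.linalg.inv(c['pose'])
    for a in (0,.26):
        for l in (10,41):
            q=P@np.array([.537,.3026-.146-l*1e-3*np.cos(a),.07+l*1e-3*np.sin(a),1]); r=q[:2]/q[2]; r=r*(1+float(c['k1'])*(r@r))
            u=np.array(c['K'])@[*r,1]; print(n,a,l,np.round(u[:2],1),'crop',np.round([u[0]*800/260,(u[1]-230)*369/120]))
E
```

```text
[[-0.003 -0.962 -0.273  0.685]
 [-1.     0.003 -0.     0.005]
 [ 0.001  0.273 -0.962  0.328]] -0.060190060224080355
w3 0 10 [101.1 300.2] crop [311. 216.]
w3 0 41 [139.9 300.6] crop [430. 217.]
w3 0.26 10 [ 99.2 301.9] crop [305. 221.]
w3 0.26 41 [133.2 307.7] crop [410. 239.]
[[-0.003 -0.962 -0.274  0.684]
 [-1.     0.003 -0.     0.001]
 [ 0.001  0.274 -0.962  0.327]] -0.060190060224080355
w4 0 10 [ 95.2 299.4] crop [293. 213.]
w4 0 41 [134.1 299.8] crop [413. 215.]
w4 0.26 10 [ 93.3 301. ] crop [287. 218.]
w4 0.26 41 [127.2 306.9] crop [391. 236.]
```

The paddle's outer end appears at crop (575,192), which puts the pivot at r=182 and the pad at r≈218. I pressed near the pivot, so I'll press again on the pad itself at y≈0.085.

Emit:
arm_command(commands=[-0.04,-0.04,0,0,0,0,0,-0.09,-0.085,0,0,0,0,0,-0.0907,-0.085,0.03,0,0,0,0,-0.0907,-0.085,0.07,0,0,0,0,-0.0907,-0.085,0.095,0,0,0,0,-0.0907,-0.085,0.1,0,0,0,0,-0.0907,-0.085,0.103,0,0,0,0,-0.0907,-0.085,0.103,0,0,0,0])

```text
t: 9.85
eef_pos: [0.5233, 0.088, 0.0831]
tool_rot: [-0.0, 1.0, 0.001, 0.001]
contact_force: [0.2, 0.2, 0.1]
gripper_width: -0.004
grasp_force: 0.0
```

Emit:
arm_command(commands=[0,0.002,0.004,0,0,0,0,0,0.002,0.007,0,0,0,0,0,0.002,0.009,0,0,0,0,0,0.002,0.009,0,0,0,0])

```text
t: 10.25
eef_pos: [0.5231, 0.085, 0.0731]
tool_rot: [0.0, 1.0, 0.0, -0.0]
contact_force: [-0.5, 0.4, -0.1]
gripper_width: 0.004
grasp_force: 0.0
```

Emit:
arm_command(commands=[0,0,0.002,0,0,0,0,0,0,0.004,0,0,0,0,0,0,0.005,0,0,0,0,0,0,0.005,0,0,0,0])

```text
t: 10.65
eef_pos: [0.5234, 0.0852, 0.0693]
tool_rot: [0.0, 1.0, 0.0, 0.0]
contact_force: [-3.3, -1.1, 12.7]
gripper_width: -0.002
grasp_force: 6.1
```

The pad gave no contact at 0.073 and is firm at 0.0693, so the paddle is fully down at the pad as well. I'll press slightly more, then leave.

Emit:
arm_command(commands=[0,0,0.002,0,0,0,0,0,0,0.002,0,0,0,0,0,0,0.002,0,0,0,0])

```text
t: 10.95
eef_pos: [0.5252, 0.0852, 0.0689]
tool_rot: [0.0, 1.0, 0.0, 0.002]
contact_force: [-3.8, -3.2, 24.3]
gripper_width: -0.003
grasp_force: 11.9
```

Emit:
arm_command(commands=[0,0,-0.01,0,0,0,0,0,0,-0.04,0,0,0,0,0,0,-0.08,0,0,0,0,0.03,0.04,-0.12,0,0,0,0,0.06,0.08,-0.12,0,0,0,0,0.09,0.085,-0.12,0,0,0,0,0.09,0.085,-0.12,0,0,0,0,0.09,0.085,-0.12,0,0,0,0])

```text
t: 11.75
eef_pos: [0.6132, -0.0001, 0.1857]
tool_rot: [-0.0, 1.0, -0.0, -0.0]
contact_force: [0.5, 0.6, 0.1]
gripper_width: -0.003
grasp_force: 0.0
```

```bash
python3 - <<'E'
from h import *
c=snap('wrist','w5')
cv2.imwrite('pics/w5c.png',cv2.resize(c['img'][230:350,0:260,::-1],(800,369),interpolation=cv2.INTER_CUBIC))
E
```

```text
(no output)
```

View pics/w5c.png

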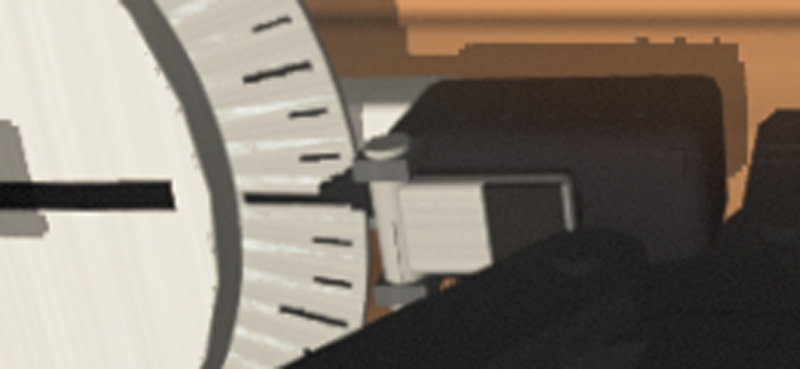

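The pointer now seems slightly off: its tip is near (320,187) and the mark is at row 201. I'll measure the slot direction and pointer tip in both frames.

```bash
python3 - <<'E'
from h import *
for n in('w3','w4','w5'):
    c=load(n); g=c['img'].mean(2)
    def cl(u0,u1,v0,v1,th):
        pts=[]
        for u in range(u0,u1):
            col=np.clip(th-g[v0:v1,u],0,None)
            if col.sum()>0: pts.append(pt(c,(u,v0+(col*np.arange(v1-v0)).sum()/col.sum()),.0435)[:2])
        return np.array(pts)
    s=cl(4,52,285,308,55); m=cl(84,103,288,303,110)
    for nm,q in(('slot',s),('mark',m)):
        k=np.polyfit(q[:,1],q[:,0],1); print(n,nm,'deg',round(np.degrees(np.arctan(-k[0])),2),'x@y.15',round(np.polyval(k,.15),4),'x@.30',round(np.polyval(k,.3026),4),len(q))
    print(g[288:306,103:118].astype(int)) if n=='w5' else 0
E
```

```text
w3 slot deg -0.92 x@y.15 0.5203 x@.30 0.5227 48
w3 mark deg -0.43 x@y.15 0.5239 x@.30 0.5251 18
w4 slot deg 0.28 x@y.15 0.5231 x@.30 0.5224 48
w4 mark deg -0.09 x@y.15 0.524 x@.30 0.5242 19
w5 slot deg 1.4 x@y.15 0.5256 x@.30 0.5219 48
w5 mark deg 0.13 x@y.15 0.5242 x@.30 0.5239 19
[[217 190 163 145 108  51  42  46  43  47  49  60  85  99 101]
 [195 124  68  57  50  45  47  47  48  48  49  50  61  66  67]
 [143  62  36  41  41  46  47  51  49  47  48  46  48  49  47]
 [138  60  42  46  47  50  46  44  50  47  49  48  48  49  47]
 [127  62  44  48  48  47  49  46  45  50  45  47  48  48  49]
 [ 68  45  46  47  49  45  49  45  46  48  48  50  48  45  51]
 [ 35  37  39  40  43  42  43  46  46  47  47  45  48  47  49]
 [ 44  43  46  44  41  46  48  47  48  49  49  48  46  47  50]
 [104 103 102 101 100  97  89  87  88  95 100  57  44  46  44]
 [169 168 166 166 163 161 157 155 152 160 155  84  60  57  58]
 [193 193 194 192 192 194 193 193 193 193 179 139 126 126 117]
 [195 194 197 196 195 194 193 192 193 193 191 187 188 189 177]
 [200 200 205 205 204 197 197 193 196 196 195 195 193 196 191]
 [196 199 203 203 205 199 194 192 197 197 196 195 195 197 197]
 [192 195 194 193 195 194 191 189 191 192 194 190 192 194 196]
 [194 195 193 196 193 193 194 193 194 193 191 193 191 192 192]
 [194 194 194 193 194 196 194 195 195 193 196 194 193 196 195]
 [189 191 193 193 193 193 192 193 193 193 194 194 196 195 193]]
```

The swing has drifted about +2.3° in total through the presses and now stands near +1.3°, which is within the limit but close to it. I'll nudge it back about 1.3° from the side.

Emit:
arm_command(commands=[0,-0.045,0,0,0,0,0,-0.013,-0.085,0.02,0,0,0,0,-0.013,-0.085,0.06,0,0,0,0,-0.013,-0.085,0.1,0,0,0,0,-0.013,-0.085,0.14,0,0,0,0,-0.013,-0.085,0.148,0,0,0,0,-0.013,-0.085,0.148,0,0,0,0,-0.013,-0.085,0.148,0,0,0,0])

```text
t: 12.6
eef_pos: [0.601, 0.086, 0.04]
tool_rot: [-0.0, 1.0, 0.001, 0.001]
contact_force: [0.0, 0.5, 0.5]
gripper_width: 0.002
grasp_force: 0.0
```

Emit:
arm_command(commands=[-0.01,0,0,0,0,0,0,-0.02,0,0,0,0,0,0,-0.027,0,0,0,0,0,0,-0.032,0,0,0,0,0,0,-0.034,0,0,0,0,0,0,-0.034,0,0,0,0,0,0,-0.034,0,0,0,0,0,0])

```text
t: 13.3
eef_pos: [0.5664, 0.0852, 0.0382]
tool_rot: [-0.0, 1.0, 0.0, 0.0]
contact_force: [1.4, -0.3, 0.3]
gripper_width: 0.005
grasp_force: 0.0
```

Emit:
arm_command(commands=[-0.002,0,0,0,0,0,0,-0.004,0,0,0,0,0,0,-0.005,0,0,0,0,0,0,-0.005,0,0,0,0,0,0])

```text
t: 13.7
eef_pos: [0.5622, 0.085, 0.0383]
tool_rot: [-0.0, 1.0, 0.0, 0.001]
contact_force: [5.0, -0.1, -3.9]
gripper_width: -0.003
grasp_force: 2.5
```

Emit:
arm_command(commands=[0.02,0,0,0,0,0,0,0.05,0,0,0,0,0,0,0.05,0,-0.05,0,0,0,0,0.05,0,-0.1,0,0,0,0,0.05,0.03,-0.148,0,0,0,0,0.05,0.085,-0.148,0,0,0,0,0.05,0.085,-0.148,0,0,0,0,0.05,0.085,-0.148,0,0,0,0])

```text
t: 14.5
eef_pos: [0.6103, -0.003, 0.186]
tool_rot: [0.001, 1.0, -0.002, -0.001]
contact_force: [0.2, 0.4, 0.5]
gripper_width: 0.001
grasp_force: 0.0
```

```bash
python3 - <<'E'
from h import *
snap('wrist','w6'); print(get_obs()['contact_force'],get_obs()['eef_pos'])
for n in('w3','w5','w6'):
    c=load(n); g=c['img'].mean(2)
    def cl(u0,u1,v0,v1,th):
        pts=[]
        for u in range(u0,u1):
            col=np.clip(th-g[v0:v1,u],0,None)
            if col.sum()>0: pts.append(pt(c,(u,v0+(col*np.arange(v1-v0)).sum()/col.sum()),.0435)[:2])
        return np.array(pts)
    s=cl(4,52,285,308,55); m=cl(84,103,288,303,110)
    for nm,q in(('slot',s),('mark',m)):
        k=np.polyfit(q[:,1],q[:,0],1); print(n,nm,'deg',round(np.degrees(np.arctan(-k[0])),2),'x@y.15',round(np.polyval(k,.15),4),'x@.30',round(np.polyval(k,.3026),4),len(q))
E
```

```text
[-0.40929518  0.168165    0.13244479] [ 6.10188527e-01 -3.53499650e-04  1.85617065e-01]
w3 slot deg -0.92 x@y.15 0.5203 x@.30 0.5227 48
w3 mark deg -0.43 x@y.15 0.5239 x@.30 0.5251 18
w5 slot deg 1.4 x@y.15 0.5256 x@.30 0.5219 48
w5 mark deg 0.13 x@y.15 0.5242 x@.30 0.5239 19
w6 slot deg -0.1 x@y.15 0.5228 x@.30 0.523 48
w6 mark deg 3.18 x@y.15 0.5247 x@.30 0.5162 19
```

The swing is back at about -0.1°, the paddle was left down, and the robot is clear of everything.

```bash
python3 -c "
from h import *
print(hand_in())"
```

```text
the job is handed in; nothing more can be done
None
```

I pushed the saw arm onto the zero mark (about -0.1° by the last measurement) and pressed the lock paddle fully down; the presses had swung the arm to about +1.3°, so I nudged it back from the side with the lock down, then cleared the saw and handed the job in, with no verdict returned.

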